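Clamp a lacquer sample in the imaging stand and fire its two-stage release

TASK

Take a picture of the lacquer sample: slide the tile along its channel fully home against the end stop, then use the flat-bladed key from the wooden stand to turn the slotted cam lock clockwise until it seats behind the tile, and leave the key standing in the lock. Then press the round release on the camera head down to its halfway stop, hold it there for a good second so that the focus settles, press it fully down, and let it come up. Turn the lock only with the key, and do not disturb the jar, the charcoal stick or the dropper bottle.

Things in the scene. Friction and masses are not known exactly. Their poses are not given: they have to be found in the camera images.
- imager: Imaging stand, fixed. Grey metal plate, x -115 to 115, y -85 to 65 mm, 6 mm thick. Origin: on the channel's centre line, on the table; +x along the channel to the stop (away from the robot, within 15 degrees), y left, z up. Channel floor z 6 mm, 63 mm wide between dark rails (tops z 14 mm), open at the -x end. The right rail has a gap from x -59 to 5 mm, where the cam lock stands.
- stop (a point): End stop of the channel: centre of its face at floor height (x 100, z 6 mm in the imager's frame). The grey camera head bridges the channel at x 67 to 114, y -53 to 53, top at z 50 mm, underside at z 30 mm (lens barrel down to z 23), with the release on its top at x 90, y 0. Keep the fingers clear of it.
- tile: Black lacquer sample tile with a gold flower, 95 (x) x 60 (y) x 8.5 mm, about 60 g, loose, flat in the channel with its long side along it, 40 to 75 mm short of the stop, its far end before or under the head. Origin: centre of its underside; fully home it is at x 52.5 mm in the imager's frame and the near edge at x 5 mm.
- cam (a joint): Angle of the slotted cam lock in rad: 0 fully open, 1.45 seated against its stop (lobe across the channel 2 mm behind a tile that is home). It starts at 0.05 to 0.3, turns clockwise seen from above as the value grows, has light friction (0.06 N m) and stays where it is left.
- cam_slot (a point): Centre of the slot's floor in the steel cam lock, on its vertical axis, 20 mm above the table, at x -5, y -56 mm of the imager. Round head 33 mm across, top at 33 mm; slot 22 long, 6.4 wide, 13 mm deep, open on top, along the imager's +x axis turned counter-clockwise by pi/2 + 1.45 - joint (rad). Below it a lobe, a 12 mm wide bar along the slot, 40 mm from the axis, first pointing to -x.
- key: Flat-bladed key, 68 mm tall, 60 g, loose, upright in its stand. Origin: centre of the blade's lower end; z up. Steel blade 18 (x) x 4 (y) x 14 mm; brass collar 14 to 20 mm and wooden grip 30 (x) x 14 (y) mm from 20 to 68 mm above the origin: hold it across the 14 mm, high, so that the fingers stay off the lock. Blade end is 10 mm above the table in the stand, 20 mm in the lock.
- key_stand: Wooden block 64 x 46 x 24 mm, fixed, left or right of the imaging stand, with a 21 x 6.4 mm slot along its x in which the key stands, 14 mm deep. Origin: centre of its underside.
- cap_top (a point): Centre of the top of the round grey release cap, 25 mm across, on the camera head; 73 mm above the table when up. It is pressed straight down.
- cap (a joint): First stage of the release in m: 0 up, 0.006 at the halfway stop. Light spring, 1 N at the start, 3.4 N at the halfway stop.
- stem (a joint): Second stage of the release in m: 0 until pushed past the halfway stop, 0.005 fully down (the cap is then 11 mm below its rest). It does not yield below 12 N and needs 15.5 N to be fully down. Both stages spring back.
- jar: Small screw jar of ochre powder with a white lid, 42 mm across, 54 mm tall, loose; stands on the other side of the imaging stand from the key. Bystander. Origin: centre of its underside.
- charcoal: Black polishing charcoal stick, 22 x 60 x 18 mm, loose, lying to the left. Bystander. Origin: centre of its underside.
- dropper_bottle: Brown dropper bottle, 33 mm across, 102 mm tall, loose, standing to the left at the back. Bystander. Origin: centre of its underside.

How it is judged:
By the outcome, as a careful person would: the job done as asked, in the order asked, and still so for the second after the job is handed in, with the robot touching nothing.
It also fails if it takes over 64 s, if anything falls off the work surface, if the arm or the gripper's body presses on something with over 40 N, if the wrist force passes 120 N, or if a joint passes its speed limit or range.

ROBOT

A 6-joint arm with a two-finger parallel gripper is mounted at the origin on a cart in front of the work surface, level with it; the furniture and walls round the work are solid. World frame = base frame: x ahead of the robot, y to its left, z up, the work surface at z = 0. Lengths are in m, angles in rad, forces in N, time in s.
With the tool pointing down it reaches from about 0.4 to 0.825 m from the base axis. Payload 7 kg.
Tool frame: the origin (TCP) lies on the centre line of the jaws, within the pads' length; the fingertips stand arm.tip_reach ahead of it and the grasp point (between the pads) lies 5 mm behind it (arm.tip_reach is the distance from the TCP to the fingertips, in m); z points along the fingers, y is the line along which they close (so a half turn about z gives the same grasp; the last joint's range is limited). The gripper opens to 88 mm and grips with 3 to 60 N. Pads are 19 mm wide; open, the fingers measure 130 mm over their backs; the gripper's body (78 mm by 193 mm) begins 47 mm behind the grasp point.
Start: joints at [1.427, 0.359, 0.012, 0, -1.224, -0.288], TCP at [0.282, 0.613, 0.241] pointing down, gripper open.
Joint ranges: [-3.07, 3.07], [-1.43, 2.12], [-1.02, 1.25], [-3.03, 1.67], [-3.05, -0], [-3.03, 3.03]. Speed limits (rad/s): [2.39, 2.39, 3.01, 3.14, 3.14, 3.14].

INTERFACE

Orientations are given as [roll, pitch, yaw] about the fixed x, y, z axes, in that order (R = Rz(yaw) Ry(pitch) Rx(roll)).
In Python, from station import status, optics, order, arm gives the robot as it stands. The module is installed in compiled form; this text tells all that it offers.
- The arm moves only by the shell command python3 -m jog 'ROWS' [FORCE]. ROWS is JSON, a list of rows, each a list of 3 entries, a list of its own where there are three numbers: the gripper command: -1 is shut, 1 is fully open, values between are in proportion, then the shift along the tool's x, y, z in mm, then the turn about the tool's z in rad. A call has 1 to 20 rows; each row is the pose to reach, as a shift and turn from the pose commanded when the call began, along the tool's axes at that moment; what a row does not reach only later rows make up. A row lasts 1/8 s, in which the tool goes at most 62.5 mm and 10.7 degrees, less where a joint would pass 70% of its speed; a pose out of reach is approached as far as the arm can. A call with a gripper value outside its range is refused whole. The fingers move at their own pace and stop on an object; FORCE is the grip in N (left out, the last holds). Time passes only in rows, so rows that repeat a pose let the fingers close. It gives the time, the measured TCP pose, the force, the opening and the grip force at its end, in the units of the state.
- status.get_state(): the state, without advancing time (a new reading comes with each control period).
- optics.grab_frame(name): name is "side" or "top" or "wrist"; returns a dict with "color" (400x640x3 uint8, red, green, blue), "mtx" (3x3 intrinsics, pixels), "cam_to_world" (4x4, takes a point from camera to world coordinates). Camera axes: x right, y down, z forward; pixel columns grow to the right and rows downward; lengths in m; the calibration is good to about 2 mm. The wrist camera is an equidistant fisheye: a pixel r from the principal point sees the ray r / f radians off the axis. A picture is of the moment at which its call begins. There is no depth.
- order.job_done(): hands the job in; it is judged then, once.
The state is a dict: "t": time; "q": joint angles; "qd": joint speeds; "joint_efforts": joint torques, N m; "eef_pos": TCP position; "ee_rot": TCP orientation; "force": force on the tool from outside, world axes, zero at the start; "moment": the same for the moment, N m; "width": finger opening in m; "gripper_force": force on a finger pad.
Only numpy, scipy, OpenCV 4.12 (cv2) and the standard library are available. Lean on these libraries where they do the work, as an engineer would, in place of code of your own. Each camera call takes 0.05 s, during which the arm holds its last target. There are 200 camera calls.

## Working session

There is one attempt and no reset: what is moved stays moved. The work goes in short steps, Python scripts to look and compute and a shell command to move; the robot and the scene stay as the last step left them, time stands still between calls to the robot, and variables do not carry over. Pictures are saved under pics/ and viewed, at most 14 in all, crops included, and the job is handed in when it is done.

```bash
mkdir -p pics; python3 - <<'E'
from station import status, optics, arm
import cv2
s=status.get_state()
for k in ['t','eef_pos','ee_rot','width','force']: print(k,s[k])
print(arm.tip_reach)
for n in ['top','side']:
    f=optics.grab_frame(n); cv2.imwrite(f'pics/{n}0.png',f['color'][:,:,::-1]); print(n,f['mtx'],f['cam_to_world'])
E
```

```text
t 0.0
eef_pos [0.2823217  0.61262971 0.23965267]
ee_rot [ 3.13999326e+00 -1.58557495e-04 -4.31900604e-01]
width 0.08776444722275954
force [0.42828491 0.27832242 0.53392459]
0.014
top [[364.71782933   0.         316.05709533]
 [  0.         364.71782933 196.18838192]
 [  0.           0.           1.        ]] [[ 0.01647357 -0.9812766   0.19189803  0.4235574 ]
 [-0.99934741 -0.02232945 -0.0283929   0.0527529 ]
 [ 0.03214627 -0.19130507 -0.98100407  0.98407933]
 [ 0.          0.          0.          1.        ]]
side [[383.61470203   0.         316.74127258]
 [  0.         383.61470203 199.14410997]
 [  0.           0.           1.        ]] [[-0.99976099  0.01901891  0.01078191  0.57792439]
 [-0.00244203  0.39293512 -0.91956296  1.07978214]
 [-0.02172568 -0.9193695  -0.39279476  0.52226032]
 [ 0.          0.          0.          1.        ]]
```

View pics/top0.png

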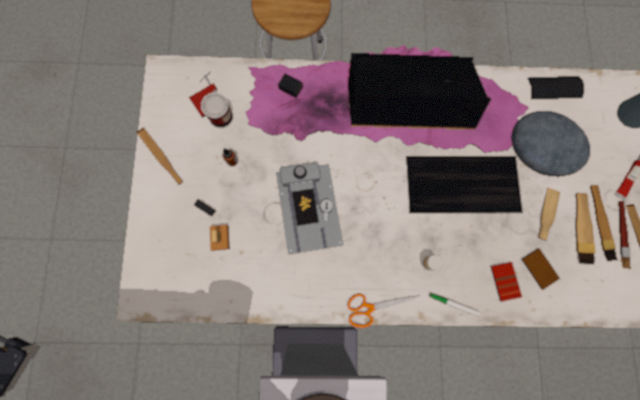

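View pics/side0.png

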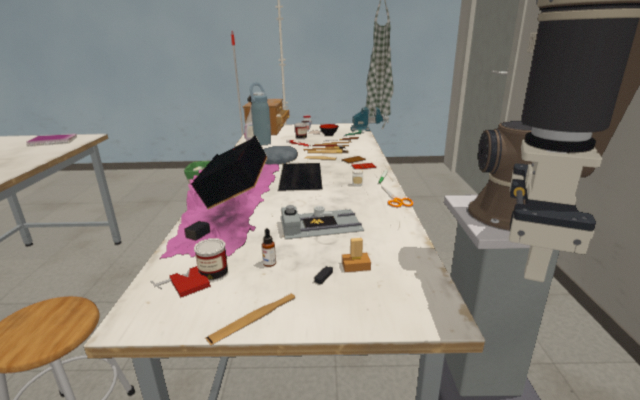

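The top view shows the imager around (310,207), with its cap at (300,171), cam at (326,207) and key stand at (219,237). The jar is at (430,260), the charcoal at (204,207) and the dropper at (230,157). I'll enlarge a crop for a closer reading.

```bash
cat > h.py <<'E'
import numpy as np, cv2
from station import status, optics, arm
from scipy.spatial.transform import Rotation as Ro
def ray(f,u,v,fish=False):
    K=f['mtx']; x=(u-K[0,2])/K[0,0]; y=(v-K[1,2])/K[1,1]
    if fish:
        r=np.hypot(x,y); d=np.array([x/r*np.sin(r),y/r*np.sin(r),np.cos(r)]) if r>0 else np.array([0,0,1.])
    else: d=np.array([x,y,1])
    M=np.array(f['cam_to_world']); return M[:3,3],M[:3,:3]@d
def at(f,u,v,z,fish=False):
    o,d=ray(f,u,v,fish); return (o+d*(z-o[2])/d[2]).round(4)
def proj(f,p,fish=False):
    M=np.array(f['cam_to_world']);K=f['mtx'];c=M[:3,:3].T@(np.array(p)-M[:3,3])
    if fish:
        a=np.arctan2(np.hypot(c[0],c[1]),c[2]); s=a/np.hypot(c[0],c[1])
    else: s=1/c[2]
    return (K[0,0]*c[0]*s+K[0,2]).round(1),(K[1,1]*c[1]*s+K[1,2]).round(1)
def tool(p):  # world target -> shift in tool axes mm
    s=status.get_state(); R=Ro.from_euler('xyz',s['ee_rot']).as_matrix()
    return (R.T@(np.array(p)-s['eef_pos'])*1000).round(1)
E
python3 - <<'E'
from h import *
f=optics.grab_frame('top')
c=f['color'][145:265,190:350]
cv2.imwrite('pics/top1.png',cv2.resize(c,None,fx=5,fy=5,interpolation=cv2.INTER_CUBIC)[:,:,::-1])
for n,u,v,z in [('cap',300,171,.073),('cam',326,207,.033),('key',215,234,.07),('stand',219,237,.024),('char',204,207,.018),('drop',230,157,.05),('jar',430,260,.03),('c1',277,166,.006),('c2',343,242,.006),('c3',289,252,.006)]: print(n,at(f,u,v,z))
w=optics.grab_frame('wrist');print(w['mtx'],w['cam_to_world'])
E
```

```text
cap [0.667  0.0689 0.073 ]
cam [ 0.5811 -0.0016  0.033 ]
key [0.501  0.2756 0.07  ]
stand [0.4974 0.276  0.024 ]
char [0.5765 0.3222 0.018 ]
drop [0.7067 0.2552 0.05  ]
jar [ 0.4476 -0.2745  0.03  ]
c1 [0.6976 0.134  0.006 ]
c2 [ 0.4917 -0.0497  0.006 ]
c3 [0.4627 0.0936 0.006 ]
[[309.70691629   0.         321.35409714]
 [  0.         309.70691629 200.64562423]
 [  0.           0.           1.        ]] [[-4.17834907e-01 -8.66843235e-01 -2.72023522e-01  3.55507997e-01]
 [-9.08522535e-01  3.98959456e-01  1.24169864e-01  5.77187684e-01]
 [ 8.90549860e-04  2.99022003e-01 -9.54245801e-01  3.84008485e-01]
 [ 0.00000000e+00  0.00000000e+00  0.00000000e+00  1.00000000e+00]]
```

View pics/top1.png

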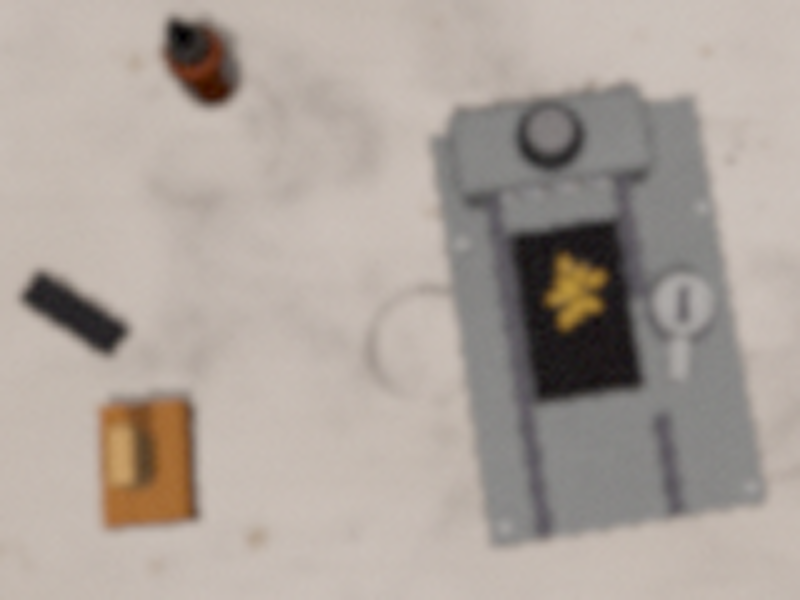

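The crop shows the cam slot and lobe along the channel, with the lobe towards the robot. The key grip is roughly along world x, and the imager is yawed by about +8°. I'll move the wrist camera over the imager.

```bash
python3 -c "
from h import *
print(tool([.50,.12,.24]))"
```

```text
[4.039e+02 3.565e+02 4.000e-01]
```

```bash
python3 -m jog '[[-1,[404,356,0],-0.56],[-1,[404,356,0],-0.56],[-1,[404,356,0],-0.56],[-1,[404,356,0],-0.56],[-1,[404,356,0],-0.56],[-1,[404,356,0],-0.56],[-1,[404,356,0],-0.56],[-1,[404,356,0],-0.56],[-1,[404,356,0],-0.56],[-1,[404,356,0],-0.56],[-1,[404,356,0],-0.56]]' 20
python3 - <<'E'
from h import *
f=optics.grab_frame('wrist'); np.save('w1.npy',f,allow_pickle=True)
img=f['color'][:,:,::-1]
for n,p in [('key',(.50,.276,.03)),('cam',(.581,-.002,.033)),('tile',(.57,.03,.014)),('cap',(.667,.069,.073))]: print(n,proj(f,p,True))
cv2.imwrite('pics/w1.png',img); print(f['cam_to_world'][:3,3])
E
```

```text
t: 1.58
eef_pos: [0.5003, 0.1206, 0.2405]
ee_rot: [-3.142, 0.0, 0.127]
force: [-0.4, 0.2, 0.1]
width: 0.0004
gripper_force: 0.0
key (np.float64(194.6), np.float64(161.5))
cam (np.float64(432.5), np.float64(124.1))
tile (np.float64(401.5), np.float64(127.3))
cap (np.float64(392.2), np.float64(33.1))
[0.58024209 0.12924029 0.38462026]
```

View pics/w1.png

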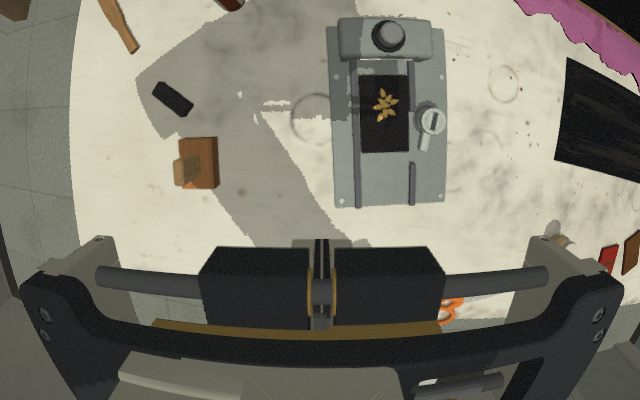

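The wrist view shows the imager at (327–447, 15–208), the cap at (389,36), the cam at (433,121) and the stand at (198,163). Enlarging both.

```bash
python3 - <<'E'
import numpy as np,cv2
f=np.load('w1.npy',allow_pickle=True).item(); i=f['color'][:,:,::-1]
a=cv2.resize(i[10:210,320:455],None,fx=3,fy=3,interpolation=cv2.INTER_CUBIC)
b=cv2.resize(i[125:200,160:235],None,fx=5,fy=5,interpolation=cv2.INTER_CUBIC)
m=np.zeros((600,405+375,3),np.uint8);m[:,:405]=a;m[:375,405:]=b;cv2.imwrite('pics/w1z.png',m)
E
```

```text
(no output)
```

View pics/w1z.png

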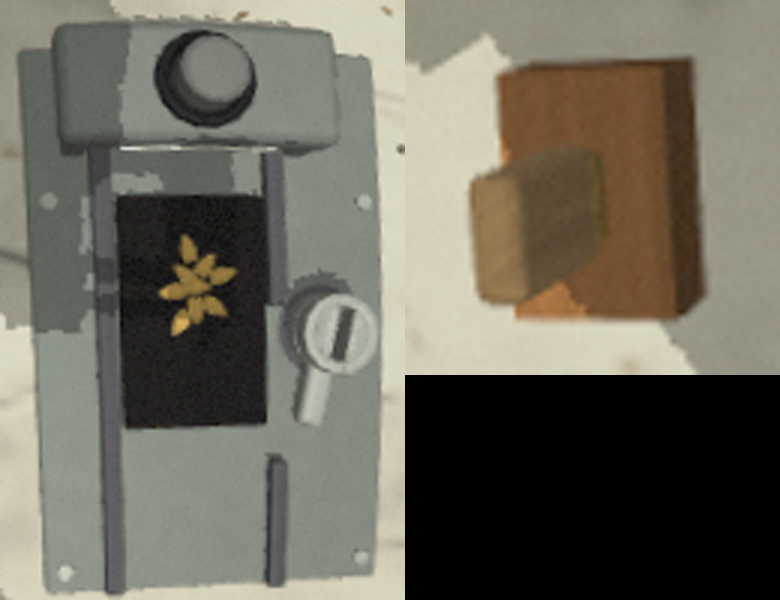

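The enlarged crop (A at 3x, B at 5x) gives the following:
- **Plate corners:** (19,50), (370,57), (374,575), (47,592).
- **Cap and cam:** cap top at (216,74), cam top at (339,333), slot from (346,308) to (335,361).
- **Tile near corners:** (126,429) and (266,423).
- **Key top and stand:** key top at (499,238), stand top corners at (500,72), (662,62), (676,320), (516,320).

```bash
python3 - <<'E'
from h import *
from scipy.optimize import least_squares
f=np.load('w1.npy',allow_pickle=True).item()
A=lambda u,v,z: at(f,320+u/3-.33,10+v/3-.33,z,True)
B=lambda u,v,z: at(f,160+(u-405)/5-.4,125+v/5-.4,z,True)
P=[((-115,65),A(47,592,.006)),((-115,-85),A(374,575,.006)),((115,65),A(19,50,.006)),((115,-85),A(370,57,.006)),((90,0),A(216,74,.073)),((-5,-56),A(339,333,.033))]
M=np.array([p for p,_ in P])/1000;W=np.array([w[:2] for _,w in P])
def tf(q,m): c,s=np.cos(q[2]),np.sin(q[2]); return m@np.array([[c,s],[-s,c]])+q[:2]
r=least_squares(lambda q:(tf(q,M)-W).ravel(),[.58,.05,.1],loss='soft_l1',f_scale=.002)
q=r.x;print('imager',q.round(4));print('resid mm',((tf(q,M)-W)*1000).round(1).tolist())
np.save('imager.npy',q)
inv=lambda w:((np.array(w[:2])-q[:2])@np.array([[np.cos(q[2]),-np.sin(q[2])],[np.sin(q[2]),np.cos(q[2])]])*1000).round(1)
for u,v in [(126,429),(266,423),(118,196),(265,196)]: print('tile',inv(A(u,v,.0145)))
a,b=A(346,308,.033),A(335,361,.033); d=(a-b)[:2]; print('slot len',np.hypot(*d),'yaw',np.arctan2(d[1],d[0]), 'theta',1.45-np.pi/2-(np.arctan2(d[1],d[0])-q[2]))
ST=np.array([B(500,72,.024),B(662,62,.024),B(676,320,.024),B(516,320,.024)]);print('stand',ST.tolist(),ST.mean(0))
K=np.array([B(472,182,.078),B(522,174,.078),B(525,302,.078),B(480,300,.078)]);print('key',K.tolist(),K.mean(0),B(499,238,.078))
for n,m in [('cap',(.09,0)),('cam',(-.005,-.056)),('push',(-.07,0))]: print(n,tf(q,np.array(m)).round(4))
print('side check', [proj(optics.grab_frame('side'),p) for p in [(*tf(q,np.array((.09,0))),.073),(*K.mean(0)[:2],.078)]])
E
```

```text
imager [0.5796 0.0531 0.1844]
resid mm [[-1.7, 0.7], [-0.8, -0.5], [0.2, 1.4], [0.4, -0.4], [2.5, 0.2], [-0.2, -1.4]]
tile [-43.1  29.3]
tile [-42.7 -29.4]
tile [50.6 28.6]
tile [ 50.6 -31.1]
slot len 0.02161874186903583 yaw -0.0416425790985883 theta 0.10525994259047716
stand [[0.5253, 0.3022, 0.024], [0.5311, 0.2579, 0.024], [0.4665, 0.251, 0.024], [0.4612, 0.2962, 0.024]] [0.496025 0.276825 0.024   ]
key [[0.509, 0.2824, 0.078], [0.5119, 0.2701, 0.078], [0.4834, 0.2689, 0.078], [0.4826, 0.2803, 0.078]] [0.496725 0.275425 0.078   ] [0.4972 0.2755 0.078 ]
cap [0.6681 0.0696]
cam [ 0.5849 -0.0029]
push [0.5108 0.0403]
side check [(np.float64(289.7), np.float64(205.3)), (np.float64(355.7), np.float64(237.3))]
```

The fit agrees with the given sizes. Next I descend behind the tile.

```bash
python3 -m jog '[[-1,[0,62,20],-0.057],[-1,[0,81,80],-0.057],[-1,[0,81,140],-0.057],[-1,[0,81,190],-0.057],[-1,[0,81,216],-0.057],[-1,[0,81,216],-0.057],[-1,[0,81,216],-0.057]]' 20
```

```text
t: 2.6
eef_pos: [0.511, 0.0411, 0.0248]
ee_rot: [3.142, -0.0, 0.187]
force: [-0.3, -0.3, 0.2]
width: 0.0004
gripper_force: 0.0
```

```bash
python3 -m jog '[[-1,[12,0,0],0],[-1,[18,0,0],0],[-1,[24,0,0],0],[-1,[30,0,0],0],[-1,[36,0,0],0],[-1,[42,0,0],0],[-1,[48,0,0],0],[-1,[53,0,0],0],[-1,[57,0,0],0],[-1,[60,0,0],0],[-1,[60,0,0],0]]'; python3 -m jog '[[-1,[2,0,0],0],[-1,[4,0,0],0],[-1,[4,0,0],0]]'
```

```text
t: 3.98
eef_pos: [0.5692, 0.0508, 0.025]
ee_rot: [3.141, 0.002, 0.185]
force: [-4.9, -2.1, 7.2]
width: 0.0005
gripper_force: 3.1
t: 4.35
eef_pos: [0.5733, 0.0516, 0.025]
ee_rot: [3.141, 0.001, 0.185]
force: [-3.7, -1.0, 5.7]
width: 0.0005
gripper_force: 2.7
```

```bash
python3 -m jog '[[-1,[1,0,0],0],[-1,[2,0,0],0],[-1,[2,0,0],0]]'; python3 -m jog '[[-1,[1,0,0],0],[-1,[2,0,0],0],[-1,[2,0,0],0]]';python3 -c "
from h import *
f=optics.grab_frame('wrist');cv2.imwrite('pics/w2.png',f['color'][:,:,::-1])"
```

```text
t: 4.72
eef_pos: [0.5751, 0.0519, 0.025]
ee_rot: [3.141, 0.001, 0.185]
force: [-3.8, -0.8, 6.3]
width: 0.0005
gripper_force: 2.8
t: 5.1
eef_pos: [0.5758, 0.052, 0.0249]
ee_rot: [3.141, 0.004, 0.184]
force: [-9.4, -0.5, 10.6]
width: 0.0004
gripper_force: 5.3
```

View pics/w2.png

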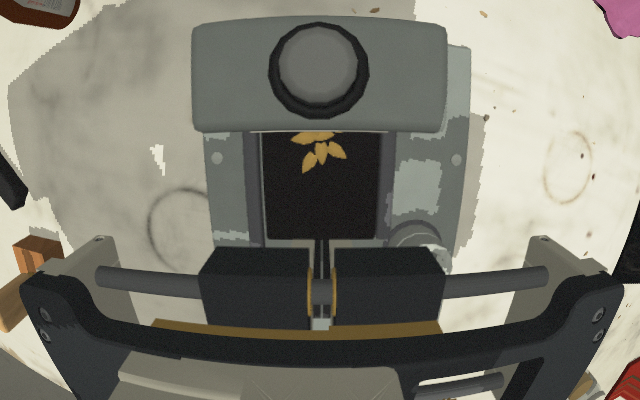

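The tile is square in the channel and its near edge is at the finger faces. The force rise at x ≈ 5 mm agrees with home. One firmer push, then I back off and go above the key.

```bash
python3 -m jog '[[-1,[1.5,0,0],0],[-1,[1.5,0,0],0]]'; python3 -m jog '[[-1,[-6,0,0],0],[-1,[-10,0,-30],0],[-1,[-12,0,-90],0],[-1,[-12,0,-135],0],[-1,[-12,0,-135],0]]'; python3 -c "
from h import *
print(tool([.4965,.2758,.16]))
f=optics.grab_frame('wrist'); np.save('w3.npy',f,allow_pickle=True)
q=np.load('imager.npy');c,s=np.cos(q[2]),np.sin(q[2])
for y in (-25,0,25): print(proj(f,(q[0]+c*.005-s*y/1e3,q[1]+s*.005+c*y/1e3,.0145),True))
"
```

```text
t: 5.4
eef_pos: [0.576, 0.052, 0.0248]
ee_rot: [3.141, 0.006, 0.184]
force: [-12.5, 1.0, 13.8]
width: 0.0006
gripper_force: 7.9
t: 6.02
eef_pos: [0.57, 0.0517, 0.1641]
ee_rot: [-3.14, -0.009, 0.186]
force: [0.5, 0.6, -0.3]
width: 0.0004
gripper_force: 0.0
[ -30.9 -233.8    4.1]
(np.float64(346.1), np.float64(176.0))
(np.float64(320.4), np.float64(175.9))
(np.float64(294.8), np.float64(175.9))
```

```bash
python3 -m jog '[[0.1,[-10,-62,0],0.085],[0.1,[-20,-124,0],0.085],[0.1,[-28,-186,0],0.085],[0.1,[-31,-234,0],0.085],[0.1,[-31,-234,0],0.085],[0.1,[-31,-234,0],0.085],[0.1,[-31,-234,0],0.085]]'; python3 - <<'E'
from h import *
a=np.load('w3.npy',allow_pickle=True).item()['color'][:,:,::-1]
f=optics.grab_frame('wrist');np.save('w4.npy',f,allow_pickle=True);b=f['color'][:,:,::-1]
z=lambda i:cv2.resize(i,None,fx=2.5,fy=2.5,interpolation=cv2.INTER_CUBIC)
cv2.imwrite('pics/w4.png',np.hstack([z(a[20:240,240:400]),z(b[110:330,240:400])]))
for p in [(.4965,.2758,.078),(.4965,.2758,.024)]: print(proj(f,p,True))
E
```

```text
t: 6.95
eef_pos: [0.4938, 0.274, 0.159]
ee_rot: [3.141, 0.001, 0.099]
force: [-0.6, 1.1, 0.3]
width: 0.0478
gripper_force: 0.0
(np.float64(317.2), np.float64(209.2))
(np.float64(317.9), np.float64(190.4))
```

View pics/w4.png

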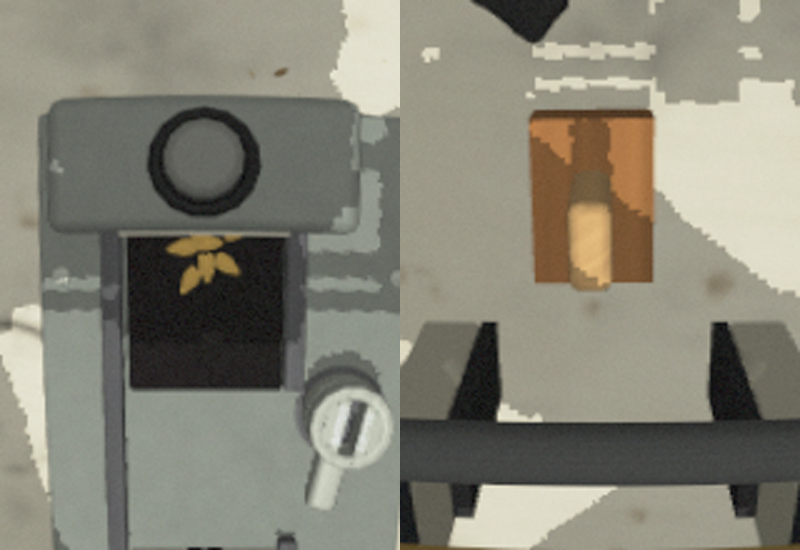

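Left: the tile's near edge is at v≈175, against 175.9 predicted for home, so it is home. The cap is at (321.2,84) and the cam at (380,190.8). Right: the key's top centre is at (316,208.4), against (317.2,209.2) predicted. I'll refine all three.

```bash
python3 - <<'E'
from h import *
a=np.load('w3.npy',allow_pickle=True).item();b=np.load('w4.npy',allow_pickle=True).item()
print('cap',at(a,320.9,83.7,.073,True),'cam',at(a,379.7,190.5,.033,True))
p,r=at(a,240-.3+361/2.5,20-.3+403/2.5,.033,True),at(a,240-.3+342/2.5,20-.3+450/2.5,.033,True)
d=p-r;print('slot',np.hypot(*d[:2]),np.arctan2(d[1],d[0]))
k=at(b,315.7,208.2,.078,True);print('key',k,tool([k[0],k[1],.07]))
E
```

```text
cap [0.6671 0.0689 0.073 ] cam [ 0.5854 -0.0022  0.033 ]
slot 0.019205207627099496 -0.1463152880050301
key [0.4972 0.277  0.078 ] [ 3.6 -2.7 89.2]
```

```bash
python3 -m jog '[[0.1,[3.5,-2.7,30],0],[0.1,[3.5,-2.7,65],0],[0.1,[3.5,-2.7,90],0],[0.1,[3.5,-2.7,96],0],[-1,[3.5,-2.7,96],0],[-1,[3.5,-2.7,96],0],[-1,[3.5,-2.7,96],0],[-1,[3.5,-2.7,96],0],[-1,[3.5,-2.7,96],0],[-1,[3.5,-2.7,96],0]]' 35
python3 - <<'E'
from h import *
a=np.load('w3.npy',allow_pickle=True).item();i=a['color'][165:230,350:410,::-1]
cv2.imwrite('pics/lobe.png',cv2.resize(i,None,fx=9,fy=9,interpolation=cv2.INTER_CUBIC))
E
```

```text
t: 8.25
eef_pos: [0.4972, 0.2785, 0.0641]
ee_rot: [-3.141, -0.001, 0.101]
force: [-1.7, 0.2, 6.2]
width: 0.0137
gripper_force: 35.0
```

View pics/lobe.png

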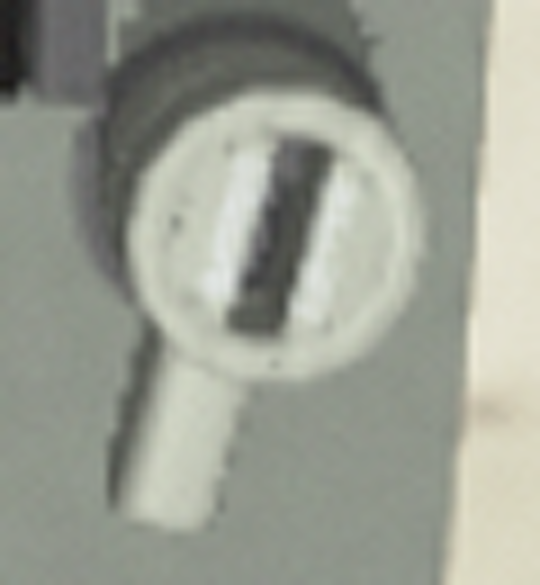

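Slot edges run (275,135)–(228,330) and (333,150)–(288,330). The lobe's right edge is (248,385)–(215,515) and its left edge (165,350)–(130,505). The head's centre is (278,232).

```bash
python3 - <<'E'
from h import *
a=np.load('w3.npy',allow_pickle=True).item()
A=lambda u,v,z: at(a,350+(u+.5)/9-.5,165+(v+.5)/9-.5,z,True)
for p,r,z in [((275,135),(228,330),.033),((333,150),(288,330),.033),((248,385),(215,515),.016),((165,350),(130,505),.016)]:
    d=A(*p,z)-A(*r,z);print(np.arctan2(d[1],d[0]).round(3))
c=A(278,232,.033);print(c, (A(130,232,.033)-A(426,232,.033)),(A(278,84,.033)-A(278,380,.033)))
print(status.get_state()['eef_pos'])
E
```

```text
0.0
-0.005
0.0
0.022
[ 0.5857 -0.0028  0.033 ] [-0.006   0.0309  0.    ] [0.0309 0.0075 0.    ]
[0.49718748 0.27848328 0.06413144]
```

Slot yaw ≈ 0 and cam centre ≈ (0.5853, -0.0026). Lift the key out and carry it above the lock.

```bash
python3 -m jog '[[-1,[0,0,-8],0],[-1,[0,0,-18],0],[-1,[0,0,-50],0],[-1,[0,0,-90],0.05],[-1,[12,58,-90],0.106],[-1,[24,116,-90],0.106],[-1,[36,174,-90],0.106],[-1,[48,232,-80],0.106],[-1,[56,272,-66],0.106],[-1,[59.3,288.6,-50],0.106],[-1,[59.3,288.6,-40],0.106],[-1,[59.3,288.6,-38],0.106],[-1,[59.3,288.6,-38],0.106]]' 35
python3 - <<'E'
from h import *
f=optics.grab_frame('wrist');np.save('w5.npy',f,allow_pickle=True)
s=optics.grab_frame('side')
u,v=proj(s,(.5853,-.0026,.05));u,v=int(u),int(v);print(u,v)
z=cv2.resize(f['color'][150:310,250:390,::-1],None,fx=3.5,fy=3.5,interpolation=cv2.INTER_CUBIC)
y=cv2.resize(s['color'][v-35:v+35,u-17:u+18,::-1],None,fx=8,fy=8,interpolation=cv2.INTER_CUBIC)
cv2.imwrite('pics/w5.png',np.hstack([z,y]))
for p in [(.5853,-.0026,.033),(.5853+.0165,-.0026,.033),(.5853,-.0026+.0165,.033),(.5853,-.0026-.0165,.033)]: print(proj(f,p,True))
print(status.get_state()['eef_pos'],(.5853,-.0026))
E
```

```text
t: 9.88
eef_pos: [0.5849, -0.0019, 0.1018]
ee_rot: [-3.142, -0.0, -0.004]
force: [0.8, -0.4, -0.8]
width: 0.0141
gripper_force: 35.0
318 202
(np.float64(320.0), np.float64(218.1))
(np.float64(319.9), np.float64(196.6))
(np.float64(297.6), np.float64(218.1))
(np.float64(342.4), np.float64(218.0))
[ 0.58510851 -0.00203778  0.10220295] (0.5853, -0.0026)
```

View pics/w5.png

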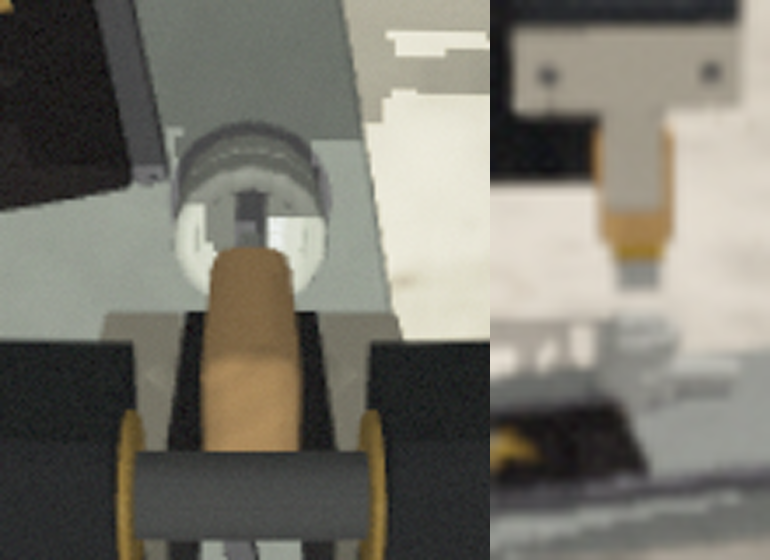

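Slot strip centre is at u≈251.5 and key centre at u≈252 in the crop, so they are aligned laterally. The slot's far end at v≈192 agrees with the estimated centre to 1 mm. Descend step by step.

```bash
python3 -m jog '[[-1,[0.3,0.2,8],0],[-1,[0.3,0.2,13],0],[-1,[0.3,0.2,17],0],[-1,[0.3,0.2,19],0],[-1,[0.3,0.2,19],0]]'
```

```text
t: 10.6
eef_pos: [0.5853, -0.0029, 0.0823]
ee_rot: [-3.141, -0.0, -0.006]
force: [0.3, 3.1, -2.4]
width: 0.0134
gripper_force: 35.0
```

It is in the slot. Continue down.

```bash
python3 -m jog '[[-1,[0,-0.3,3],0],[-1,[0,-0.4,5.5],0],[-1,[0,-0.4,7],0],[-1,[0,-0.4,7.5],0],[-1,[0,-0.4,7.5],0]]'
```

```text
t: 11.22
eef_pos: [0.5852, -0.0028, 0.075]
ee_rot: [-3.142, -0.0, -0.006]
force: [1.2, 3.0, 0.6]
width: 0.0137
gripper_force: 35.0
```

```bash
python3 -m jog '[[-1,[0,0,0.5],0.12],[-1,[0,0,0.5],0.25],[-1,[0,0,0.5],0.38],[-1,[0,0,0.5],0.51],[-1,[0,0,0.5],0.64],[-1,[0,0,0.5],0.77],[-1,[0,0,0.5],0.9],[-1,[0,0,0.5],1.03],[-1,[0,0,0.5],1.15],[-1,[0,0,0.5],1.25],[-1,[0,0,0.5],1.3],[-1,[0,0,0.5],1.3]]'; python3 -c "
from h import *
print(status.get_state()['moment'])"
```

```text
t: 12.72
eef_pos: [0.5856, -0.0022, 0.0747]
ee_rot: [-3.14, 0.0, -1.306]
force: [0.5, 3.9, -0.8]
width: 0.0138
gripper_force: 35.0
[ 1.77298599 -0.51780841  0.06909955]
```

```bash
for i in 1 2 3; do :; done
python3 -m jog '[[-1,[0,0,0],0.05],[-1,[0,0,0],0.09],[-1,[0,0,0],0.09]]'; python3 -c "
from h import *
print(status.get_state()['moment'])"; python3 -m jog '[[-1,[0,0,0],0.05],[-1,[0,0,0],0.09],[-1,[0,0,0],0.09]]'; python3 -c "
from h import *
print(status.get_state()['moment'])"
```

```text
t: 13.1
eef_pos: [0.5856, -0.0023, 0.0747]
ee_rot: [-3.14, 0.0, -1.396]
force: [1.2, 4.0, -1.2]
width: 0.0138
gripper_force: 35.0
[ 2.00376371 -0.58195588  0.03024702]
t: 13.48
eef_pos: [0.5857, -0.0025, 0.0747]
ee_rot: [-3.14, 0.0, -1.485]
force: [1.8, 3.8, -0.7]
width: 0.0139
gripper_force: 35.0
[ 1.62946706 -0.85631522  0.07230848]
```

Torque is still only friction level, with the blade play being taken up. Turn further.

```bash

python3 -m jog '[[-1,[0,0,0],0.04],[-1,[0,0,0],0.06],[-1,[0,0,0],0.06]]'; python3 -c "
from h import *
print(status.get_state()['moment'])"; python3 -m jog '[[-1,[0,0,0],0.04],[-1,[0,0,0],0.06],[-1,[0,0,0],0.06]]'; python3 -c "
from h import *
print(status.get_state()['moment'])
f=optics.grab_frame('top');cv2.imwrite('pics/top6.png',cv2.resize(f['color'][165:265,270:350,::-1],None,fx=6,fy=6,interpolation=cv2.INTER_CUBIC))"
```

```text
t: 13.85
eef_pos: [0.5856, -0.0026, 0.0747]
ee_rot: [-3.141, 0.0, -1.545]
force: [1.9, 5.2, -1.5]
width: 0.0137
gripper_force: 35.0
[ 1.99936298 -0.88178249  0.06207406]
t: 14.22
eef_pos: [0.5856, -0.0026, 0.0747]
ee_rot: [-3.141, 0.0, -1.604]
force: [2.4, 4.7, -0.2]
width: 0.0138
gripper_force: 35.1
[ 2.01504071 -0.76132934  0.35363399]
```

The torque has risen to 0.35 N m, so the cam is against its stop. One firmer nudge, then unload, release and rise.

```bash

python3 -m jog '[[-1,[0,0,0],0.05],[-1,[0,0,0],0.05],[-1,[0,0,0],0],[-1,[0,0,0],-0.05],[-1,[0,0,0],-0.05]]'; python3 -c "
from h import *
print(status.get_state()['moment'])"
python3 -m jog '[[-0.4,[0,0,0],0],[-0.4,[0,0,0],0],[-0.4,[0,0,0],0],[-0.4,[0,0,0],0],[-0.4,[0,0,-15],0],[-0.4,[0,0,-40],0],[-0.4,[0,0,-80],0],[-0.4,[0,0,-125],0],[-0.4,[0,0,-125],0]]'
python3 - <<'E'
from h import *
f=optics.grab_frame('top');s=optics.grab_frame('side');w=optics.grab_frame('wrist');np.save('w7.npy',w,allow_pickle=True)
u,v=map(int,proj(s,(.6,.05,.03)))
a=cv2.resize(s['color'][v-35:v+35,u-70:u+70,::-1],(560,280),interpolation=cv2.INTER_CUBIC)
b=cv2.resize(w['color'][:,:,::-1],(512,320),interpolation=cv2.INTER_AREA)
m=np.zeros((600,560,3),np.uint8);m[:280]=a;m[280:600,:512]=b;cv2.imwrite('pics/w7.png',m)
E
```

```text
t: 14.9
eef_pos: [0.5856, -0.0027, 0.0747]
ee_rot: [-3.141, 0.0, -1.555]
force: [1.9, 4.3, -0.6]
width: 0.0139
gripper_force: 35.0
[ 1.91067687 -1.10761188  0.09672734]
t: 16.02
eef_pos: [0.5875, -0.0025, 0.205]
ee_rot: [-3.133, 0.001, -1.555]
force: [-0.3, 0.8, -0.1]
width: 0.0261
gripper_force: 0.0
```

View pics/w7.png

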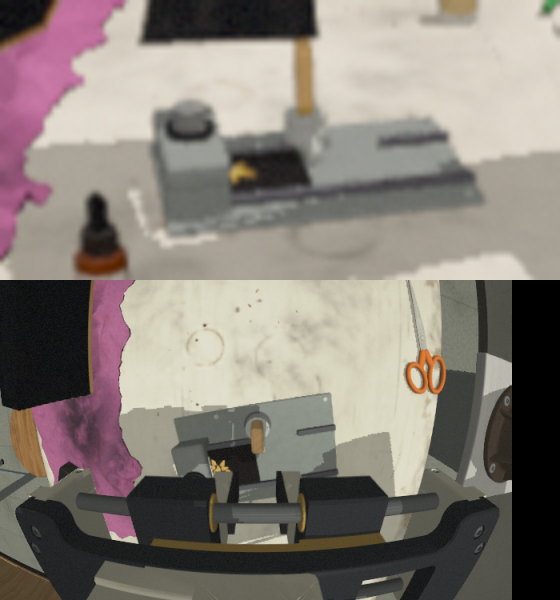

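The key stands upright in the lock. I'll shut the fingers, swing over the channel and check the lobe.

```bash

python3 -m jog '[[-1,[-20,6,0],-0.18],[-1,[-55,17,0],-0.36],[-1,[-55,17,0],-0.54],[-1,[-55,17,0],-0.72],[-1,[-55,17,0],-0.9],[-1,[-55,17,0],-1.08],[-1,[-55,17,0],-1.26],[-1,[-55,17,0],-1.44],[-1,[-55,17,0],-1.62],[-1,[-55,17,0],-1.74],[-1,[-55,17,0],-1.74],[-1,[-55,17,0],-1.74]]' 20
python3 - <<'E'
from h import *
f=optics.grab_frame('wrist');np.save('w8.npy',f,allow_pickle=True)
cv2.imwrite('pics/w8.png',cv2.resize(f['color'][50:250,230:430,::-1],None,fx=3,fy=3,interpolation=cv2.INTER_CUBIC))
q=np.load('imager.npy');c,s=np.cos(q[2]),np.sin(q[2])
for p in [(-.005,-.056,.016),(-.005,-.016,.016),(.001,-.02,.016),(.005,0,.0145)]: print(p,proj(f,(q[0]+c*p[0]-s*p[1],q[1]+s*p[0]+c*p[1],p[2]),True))
print(tool([.6675,.0692,.10]))
E
```

```text
t: 17.68
eef_pos: [0.567, 0.0518, 0.1989]
ee_rot: [3.141, 0.001, 0.181]
force: [0.3, 0.1, 0.3]
width: 0.0002
gripper_force: 0.0
(-0.005, -0.056, 0.016) (np.float64(372.3), np.float64(174.2))
(-0.005, -0.016, 0.016) (np.float64(335.7), np.float64(174.1))
(0.001, -0.02, 0.016) (np.float64(339.4), np.float64(168.7))
(0.005, 0, 0.0145) (np.float64(320.9), np.float64(164.8))
[102.    1.1  99. ]
```

View pics/w8.png

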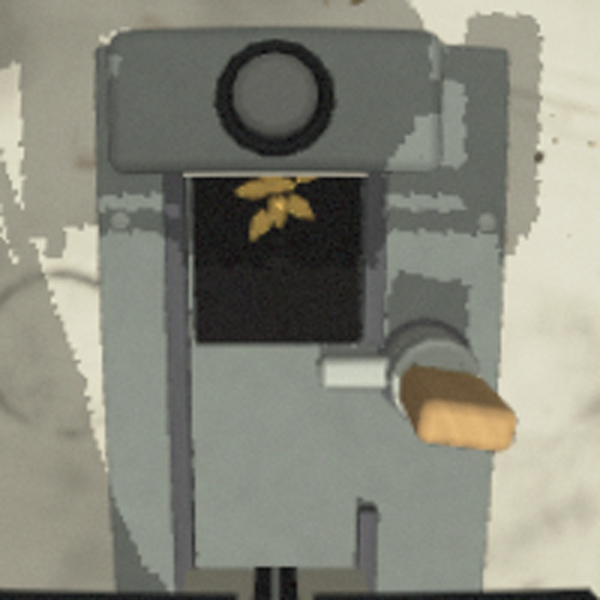

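The lobe lies square across the channel just behind the tile at (355,371), so it is seated. The cap is at (275,96). Move above the cap.

```bash

python3 -m jog '[[-1,[50,1,0],0],[-1,[102,1,20],0],[-1,[102,1,60],0],[-1,[102,1,90],0],[-1,[102,1,105],0],[-1,[102,1,107],0],[-1,[102,1,107],0],[-1,[102,1,107],0]]'
python3 -m jog '[[-1,[0,0,0],0],[-1,[0,0,0],0]]'
```

```text
t: 18.73
eef_pos: [0.6685, 0.0699, 0.0942]
ee_rot: [-3.141, -0.002, 0.184]
force: [0.0, -0.4, -0.0]
width: 0.0006
gripper_force: 0.0
t: 18.98
eef_pos: [0.6679, 0.0697, 0.0931]
ee_rot: [-3.141, -0.001, 0.184]
force: [0.4, 0.5, -0.1]
width: 0.0006
gripper_force: 0.0
```

```bash

python3 -m jog '[[-1,[0,0,4],0],[-1,[0,0,7],0],[-1,[0,0,9],0],[-1,[0,0,9],0],[-1,[0,0,9],0]]'
```

```text
t: 19.6
eef_pos: [0.6678, 0.0696, 0.0837]
ee_rot: [3.142, -0.0, 0.184]
force: [-0.6, 0.0, 2.4]
width: 0.0004
gripper_force: 1.1
```

```bash

python3 -m jog '[[-1,[0,0,1.5],0],[-1,[0,0,2.6],0],[-1,[0,0,3],0],[-1,[0,0,3],0]]'
```

```text
t: 20.1
eef_pos: [0.6679, 0.0696, 0.0813]
ee_rot: [3.141, -0.0, 0.184]
force: [-1.9, 0.6, 8.0]
width: 0.0004
gripper_force: 3.6
```

At the halfway stop with 8 N. Hold 1.75 s.

```bash

python3 -m jog '[[-1,[0,0,0],0],[-1,[0,0,0],0],[-1,[0,0,0],0],[-1,[0,0,0],0],[-1,[0,0,0],0],[-1,[0,0,0],0],[-1,[0,0,0],0],[-1,[0,0,0],0],[-1,[0,0,0],0],[-1,[0,0,0],0],[-1,[0,0,0],0],[-1,[0,0,0],0],[-1,[0,0,0],0],[-1,[0,0,0],0]]'
```

```text
t: 21.85
eef_pos: [0.6679, 0.0696, 0.0813]
ee_rot: [3.142, -0.001, 0.184]
force: [-1.8, 0.7, 7.0]
width: 0.0006
gripper_force: 3.6
```

```bash

python3 -m jog '[[-1,[0,0,3],0],[-1,[0,0,5.5],0],[-1,[0,0,7],0],[-1,[0,0,7],0]]'
```

```text
t: 22.35
eef_pos: [0.668, 0.0696, 0.076]
ee_rot: [3.141, -0.001, 0.185]
force: [-5.4, 0.9, 17.4]
width: 0.0001
gripper_force: 8.9
```

Travel is 5.3 mm at 17.4 N, so it is fully down. A slight extra press, then let it up and retreat.

```bash

python3 -m jog '[[-1,[0,0,0.8],0],[-1,[0,0,0.8],0],[-1,[0,0,0.8],0]]'
python3 -m jog '[[-1,[0,0,-4],0],[-1,[0,0,-9],0],[-1,[0,0,-15],0],[-1,[0,0,-50],0],[-1,[0,0,-100],0],[-1,[-50,0,-130],0],[-1,[-100,0,-130],0],[-1,[-100,0,-130],0],[-1,[-100,0,-130],0]]'
python3 - <<'E'
from h import *
f=optics.grab_frame('wrist')
cv2.imwrite('pics/w9.png',cv2.resize(f['color'][40:260,200:440,::-1],None,fx=2.5,fy=2.5,interpolation=cv2.INTER_CUBIC))
E
```

```text
t: 22.72
eef_pos: [0.6681, 0.0696, 0.0758]
ee_rot: [3.141, -0.002, 0.185]
force: [-9.5, 0.5, 22.3]
width: 0.0003
gripper_force: 11.0
t: 23.85
eef_pos: [0.5696, 0.0513, 0.203]
ee_rot: [-3.142, -0.001, 0.184]
force: [1.0, 1.0, -0.2]
width: 0.0003
gripper_force: 0.0
```

View pics/w9.png

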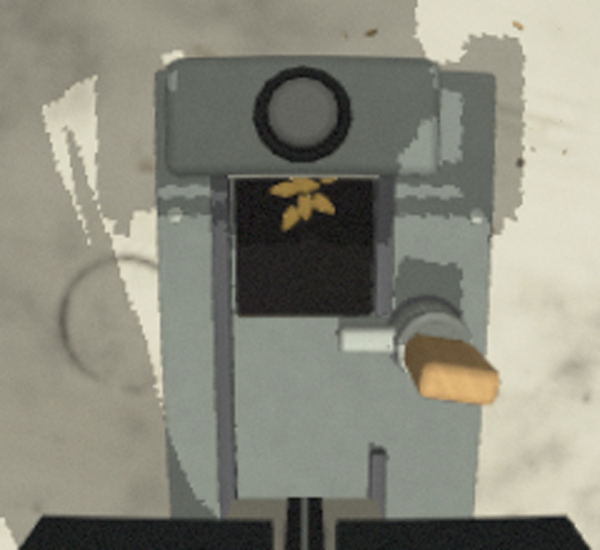

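The tile is home, the lobe is seated at (368,335), the key stands in the lock at (455,370) and the cap is up at (302,113).

```bash
python3 -c "
from station import order
print(order.job_done())"
```

```text
the job is handed in; nothing more can be done
None
```

The job is done and handed in at about 24 s: the tile is home, the cam is seated with the key left standing in it, and the release was held at half press for about 1.75 s, pressed fully down and let up.

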